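# Kick out and draw the sampler piston rod to its band, and hold it

## Robot

A 7-joint arm with a two-finger parallel gripper is mounted at the origin on the work surface. World frame = base frame: x ahead of the robot, y to its left, z up, the work surface at z = 0. Lengths are in m, angles in degrees, forces in N, time in s.
With the tool pointing down it reaches from about 0.4 to 0.85 m from the base axis. Payload 10.4 kg.
Tool frame: the origin (TCP) lies midway between the tips of the shut fingers; the grasp point (between the pads) lies 19 mm behind it; z points along the fingers, y is the direction in which the jaws open and shut (so a half turn about z gives the same grasp; the last joint's range is limited). The gripper opens to 87 mm and grips with 3 to 60 N. Pads are 19 mm wide; open, the fingers measure 117 mm over their backs; the gripper's body (75 mm by 190 mm) begins 51 mm behind the grasp point.
Start: joints at [-66.727, 19.034, -3.707, 83.658, 1.238, 77.344, -5.071], TCP at [0.26, 0.568, 0.223] pointing down, gripper open.
Joint ranges: [-148.97, 148.97], [-28.65, 121.19], [-84.17, 76.75], [9.2, 138.47], [-72.65, 252.65], [3.7, 117.97], [-149.18, 149.18]. Speed limits (degrees/s): [127.2, 127.2, 159.86, 159.86, 180, 180, 180].

## Interface

Orientations are given as [roll, pitch, yaw] about the fixed x, y, z axes, in that order (R = Rz(yaw) Ry(pitch) Rx(roll)).
In Python, from cell import robot gives the robot as it stands.
- The arm moves only by the tool move_arm, never from a script. Its argument "steps" is a list of rows, each a list of 3 entries, a list of its own where there are three numbers: the shift along the tool's x, y, z in cm, then the turn, a rotation vector about the tool's x, y, z in rad, then the closure in counts, from 0 (fully open) to 255 (shut). A call has 1 to 20 rows; each row is the pose to reach, as a shift and turn from the pose commanded when the call began, along the tool's axes at that moment; what a row does not reach only later rows make up. A row lasts 1/12 s, in which the tool goes at most 41.7 mm and 7.16 degrees, less where a joint would pass 70% of its speed; a pose out of reach is approached as far as the arm can. A call with a gripper value outside its range is refused whole. The fingers move at their own pace and stop on an object; the grip force is fixed at half the most. Time passes only in rows, so rows that repeat a pose let the fingers close. It gives the time, the measured TCP pose, the force and the opening at its end, in the units of the state.
- robot.sense(): the state, without advancing time (a new reading comes with each control period).
- robot.grab_frame(name): name is "scene" or "top" or "wrist"; returns (picture, depth): 480x640x3 uint8, red, green, blue; 480x640 float32, m along the optical axis (not along the pixel's ray), 0 where there is no reading.
- robot.get_calibration(name): a dict with "K" (3x3 intrinsics, pixels), "k1" (the pictures are not rectified: a ray, as slopes to the right and down, at radius r is drawn at 1 + k1 r^2 times it, then the intrinsics apply), "R" (3x3) and "t" (3): a world point X has camera coordinates R X + t. Camera axes: x right, y down, z forward; pixel columns grow to the right and rows downward; lengths in m; the calibration is good to about 2 mm. A picture is of the moment at which its call begins: read the wrist's pose just before it. get_calibration takes no time and is no camera call; for the wrist camera it gives the pose at the moment of the call.
- robot.hand_in(): hands the job in, once; it reports no verdict.
Trained networks look in the newest picture that a camera, given by its name, has taken for a name from the list of things; names that differ only in an ending like _2 or _b are one class to them, and where a whole thing is asked for, a point or a joint stands for the part that bears it (a point fixed in the world has none). Each returns a list of dicts, best first, with "confidence" (0 to 1); they miss things now and then, are a little off and sometimes report something else, mostly with a low value. They report only what shows in the picture. A call takes as long as a camera call. They do not tell look-alikes from the thing itself.
- robot.recognise(target, camera): "extent" ([centre column, centre row, width, height] in pixels, round what is visible of it).
The state is a dict: "time_s": time; "joint_pos": joint angles; "dq": joint speeds; "effort": joint torques, N m; "position": TCP position; "tcp_rot": TCP orientation; "force": force on the tool from outside, world axes, zero at the start; "ft_torque": the same for the moment, N m; "opening": opening from 0.0 (shut) to 1.0 (fully open).
Only numpy, scipy, OpenCV 4.12 (cv2) and the standard library are available. Lean on these libraries where they do the work, as an engineer would, in place of code of your own. Each camera call takes 0.05 s, during which the arm holds its last target.

## Task

Press the teal treadle beside the piston sampler right down to its stop, so that it kicks the piston rod out far enough to grip, and let it come back up. Then grip the rod by its black end and draw it straight out of its snug bore, without wrenching it, until the yellow band is at the mouth of the bore, with the face of the block about in the middle of the band; do not draw the band clear of the block. Finish while still gripping the rod there, so that a colleague can fit the stop collar, and leave the other things on the bench undisturbed.

Things in the scene. Friction and masses are not known exactly. Their poses are not given: they have to be found in the camera images.
- sampler: Fixed piston sampler stand: grey base plate (x -25..175, y -55..150 mm, 10 thick) with an aluminium block 90 long (x) x 50 x 50 mm, bored through (25 mm) along x, bore axis 87.5 mm above the bench, block top 112.5, clamp nuts to 123 mm. Origin on the bench under the block's front face (mouth of the bore); x points into the bore, y towards the treadle, z up. The rod is pulled along -x.
- mouth (a point): Centre of the mouth of the bore, in the front face of the block, 87.5 mm above the bench; axes as sampler.
- rod_end (a point): Centre of the outer end face of the loose steel piston rod, 24 mm diameter, 146 long, 0.35 kg; x runs along the rod into the bore (it may roll). First 32 mm black (grip); yellow band 74 to 90 mm behind this end. At first 5 to 9 mm stand out, too little to grip; a full treadle press leaves about 40 mm out, and the rod stays there by friction (a few N). Mid-band = 82 mm out.
- treadle (a joint): Angle of the treadle: 0 raised (rest), 0.62 rad fully pressed on its stop. A spring lifts it back when it is let go; about 3 N at the pad at rest, 9 N at the stop, plus a few newtons while it pushes the rod. It kicks the rod from behind.
- pad (a point): Centre of the top of the treadle's rubber-topped teal pad, 55 x 55 mm; moves with the treadle, z out of the pad. Raised, it slopes down towards the axle and is about 100 mm above the bench. Fully pressed it is level, 37 mm above the bench, at sampler x 21, y 100 mm. Pad centre is 110 mm from the axle.
- axle (a point): Point on the treadle's axle in line with the pad, at sampler x 131, y 100, z 30 mm; the axle lies along the sampler's y. The pad is on its -x side and swings downward.
- collar: Bystander: loose brass stop collar, ring 48 mm outside, 14 mm high, on the bench at the side of the sampler away from the treadle. Origin under its centre.
- tin_a: Bystander: lidded aluminium sample tin, 67 mm diameter, 54 mm high. Origin under its centre.
- tin_b: Bystander: a second such tin.
- mould: Bystander: open steel compaction mould, 94 mm diameter at the foot, 110 mm high with two wing-nut studs. Origin under its centre.
- wrench: Bystander: steel wrench lying flat, about 180 mm long. Origin under its centre.
- brush: Bystander: brush with wooden handle lying flat, about 200 mm long. Origin under its centre.
There are look-alikes about, which are no part of the job. What is meant by the part that bears rod_end is not brown or red, and is the smaller of those in its own colour.

How it is judged (in metres and radians):
On the way, in this order (a step that is already met when the one before it is completed fails the run):
1. treadle pressed down to its stop, kicking the rod out (value of joint treadle above 0.58 rad and x of rod_end in the frame of mouth below -0.033 m), for 0.1 s.
2. treadle back up, rod standing out but not yet drawn (value of joint treadle below 0.08 rad and x of rod_end in the frame of mouth between -0.072 and -0.033 m), for 0.1 s.
3. rod gripped and drawn to its yellow band (x of rod_end in the frame of mouth below -0.074 m and contact force between the fingers and rod above 3 N), for 0.2 s.
At the end, for the whole second after the job is handed in: The rod stands 74 to 90 mm out of the mouth (the block's face within the yellow band), in line with the bore within 0.04 rad, still (under 10 mm/s) and gripped by the fingers with over 3 N; the treadle is up (under 0.08 rad) and untouched; each bystander is within 20 mm of where it was (all of step 3 and x of rod_end in the frame of mouth above -0.09 m and angle between the x axis of rod_end and the x axis of mouth, either way round below 0.04 rad and linear speed of rod below 0.01 m/s and value of joint treadle below 0.08 rad and contact force between the arm and treadle below 0.5 N and distance of each of collar, tin_a, tin_b, mould, wrench, brush from where it was at the start of the episode below 0.02 m); the arm keeps its last pose, push and grip.
It fails at once if rod drawn until the band is clear of the block by more than 6 mm (over 96 mm out) (x of rod_end in the frame of mouth below -0.096 m).
It fails at once if rod wrenched or jammed: over 80 N between rod and block (contact force between rod and sampler above 80 N).
It fails at once if a bystander disturbed (moved over 20 mm) (distance of any of collar, tin_a, tin_b, mould, wrench, brush from where it was at the start of the episode above 0.02 m).
It also fails if it takes over 45 s, if anything falls off the work surface, if the arm or the gripper's body presses on something with over 40 N, if the wrist force passes 120 N, or if a joint passes its speed limit or range.

## Working session

There is one attempt and no reset: what is moved stays moved. The work goes in short steps, Python scripts to look and compute and a tool call to move; the robot and the scene stay as the last step left them, time stands still between calls to the robot, and variables do not carry over. Pictures are saved under pics/ and viewed, and the job is handed in when it is done.

Besides the shell and the picture viewer there is one more tool, called after "Call:" as name(argument=value, ...), one argument or row to a line, values as JSON. move_arm: Moves the arm, as the interface text tells. Its arguments: {"type":"object","properties":{"steps":{"type":"array","items":{"type":"array"}}},"required":["steps"]}

```bash
mkdir -p pics; ls
cat > h.py <<'E'
import numpy as np, cv2
from cell import robot
from scipy.spatial.transform import Rotation as Ro
def pt(cal,u,v,d):
    K=cal["K"];x=(u-K[0][2])/K[0][0];y=(v-K[1][2])/K[1][1]
    rd=np.hypot(x,y);r=rd
    for _ in range(20): r=rd/(1+cal["k1"]*r*r)
    s=r/rd if rd>0 else 1
    return np.array(cal["R"]).T@(np.array([x*s*d,y*s*d,d])-np.array(cal["t"]))
def proj(cal,X):
    c=np.array(cal["R"])@np.array(X)+np.array(cal["t"]);x,y=c[:2]/c[2];r2=x*x+y*y;f=1+cal["k1"]*r2
    K=cal["K"];return np.array([K[0][0]*x*f+K[0][2],K[1][1]*y*f+K[1][2]])
def cloud(cal,D):
    K=np.array(cal["K"],float);v,u=np.mgrid[:480,:640]
    x=(u-K[0,2])/K[0,0];y=(v-K[1,2])/K[1,1];rd=np.hypot(x,y);r=rd.copy()
    for _ in range(20): r=rd/(1+cal["k1"]*r*r)
    s=np.where(rd>0,r/np.maximum(rd,1e-9),1)
    P=np.stack([x*s*D,y*s*D,D],-1)-np.array(cal["t"])
    return P@np.array(cal["R"])
def save(n,im): cv2.imwrite(n,cv2.cvtColor(im,cv2.COLOR_RGB2BGR))
E
python3 - <<'E'
from h import *
print(robot.sense())
for c in ["scene","top"]:
    im,D=robot.grab_frame(c);cal=robot.get_calibration(c)
    np.savez(c+"0.npz",im=im,D=D); save(f"pics/{c}0.png",im)
    print(c,cal)
    for t in ["sampler","rod_end","pad","collar","treadle"]:
        print(t,[(np.round(r["extent"]),round(r["confidence"],2)) for r in robot.recognise(t,c)])
E
```

```text
pics
{'time_s': 0.0, 'joint_pos': array([-66.72525172,  19.07196016,  -3.70622744,  83.70551473,
         1.23611716,  77.34164789,  -5.07173887]), 'dq': array([-0.0046539 ,  0.04691163, -0.04054615, -0.0356487 , -0.05495708,
        0.10948983, -0.0011396 ]), 'effort': array([ 8.55621020e-04, -6.23263621e+01,  2.48045626e-02, -3.89885366e+01,
       -6.13294286e-02,  4.01355105e-02,  8.34375965e-05]), 'position': array([0.25972255, 0.56806743, 0.22175813]), 'tcp_rot': array([-1.79920686e+02,  2.43756920e-03,  1.55429415e+02]), 'force': array([0.08679964, 0.82893883, 0.18086848]), 'ft_torque': array([ 0.004053  ,  0.03781097, -0.05410219]), 'opening': 0.9986035159409593}
scene {'K': array([[501.6722326 ,   0.        , 320.44376964],
       [  0.        , 501.6722326 , 237.76135348],
       [  0.        ,   0.        ,   1.        ]]), 'k1': 0.007119942298720041, 'R': array([[-0.5746716 ,  0.81837831,  0.00308152],
       [ 0.53352051,  0.37749216, -0.7568722 ],
       [-0.62057104, -0.4333089 , -0.65355564]]), 't': array([ 0.27055644, -0.17506835,  1.41515831])}
sampler [(array([243.
[... 410 characters left out ...]
      [  0.        , 487.09524789, 232.5251823 ],
       [  0.        ,   0.        ,   1.        ]]), 'k1': -0.05786860342144211, 'R': array([[ 0.01519737, -0.99985873,  0.00717985],
       [-0.99137982, -0.01600228, -0.1300384 ],
       [ 0.13013492, -0.00514171, -0.99148296]]), 't': array([-0.00683441,  0.47246332,  1.07121899])}
sampler [(array([349., 162., 105., 101.]), 0.75)]
rod_end [(array([202., 310.,  90.,  57.]), 0.8), (array([340., 285.,  58.,  77.]), 0.65), (array([374., 148.,  25.,  65.]), 0.63), (array([243., 198.,  51.,  48.]), 0.6)]
pad [(array([342., 147.,  61.,  73.]), 0.66)]
collar [(array([412., 162.,  18.,  23.]), 0.82)]
treadle [(array([340., 148.,  56.,  68.]), 0.66)]
```

View pics/scene0.png

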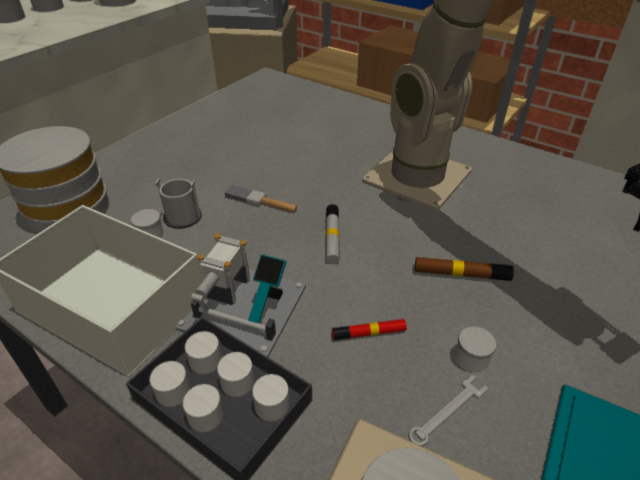

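View pics/top0.png

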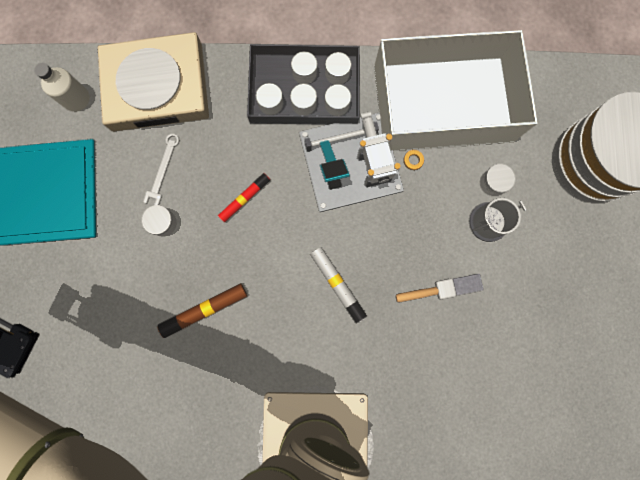

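The top picture shows the sampler at about (355,160): the treadle's black pad at (335,172), the aluminium block at (380,155) and the collar at (414,159). Loose look-alike rods lie at (205,310) brown, (245,198) red and (338,285) grey. Next I'll measure the sampler's pose and confirm the rod in a crop.

Run:
```python
from h import *
for c,(a,b,w,h) in {"top":(295,105,130,110),"scene":(170,220,150,140)}.items():
    z=np.load(c+"0.npz");im=z["im"];save(f"pics/{c}crop.png",cv2.resize(im[b:b+h,a:a+w],None,fx=5 if c=="top" else 4,fy=5 if c=="top" else 4,interpolation=cv2.INTER_CUBIC))
cal=robot.get_calibration("top");D=np.load("top0.npz")["D"];P=cloud(cal,D)
for q in [(322,209),(402,191),(304,131),(335,172),(325,150),(380,155),(375,185),(372,125),(414,159)]:
    print(q,P[q[1],q[0]].round(4))
S=P[105:215,295:425]
for lo,hi in [(0.006,0.015),(0.108,0.117)]:
    m=(S[...,2]>lo)&(S[...,2]<hi);m=m.astype(np.uint8);
    n,l,st,_=cv2.connectedComponentsWithStats(m)
    i=1+st[1:,4].argmax();pts=S[l==i][:,:2].astype(np.float32)
    r=cv2.minAreaRect(pts*1000);print(lo,st[i],r,cv2.boxPoints(r).round(1).tolist(), np.median(S[l==i][:,2]))
```

```text
(322, 209) [ 0.5307 -0.0083  0.0085]
(402, 191) [ 0.5774 -0.1957  0.0057]
(304, 131) [0.7189 0.0372 0.0076]
(335, 172) [ 0.5935 -0.0337  0.1084]
(325, 150) [ 0.659  -0.0127  0.0526]
(380, 155) [ 0.6315 -0.1297  0.1132]
(375, 185) [ 0.5908 -0.1322  0.0048]
(372, 125) [ 0.7042 -0.1145  0.097 ]
(414, 159) [ 0.6576 -0.2265 -0.0014]
0.006 [   0   12  109   95 3644] ((659.3001708984375, -70.15165710449219), (225.9207763671875, 205.6158447265625), 15.476656913757324) [[523.0, -1.2000000476837158], [577.9000244140625, -199.39999389648438], [795.5999755859375, -139.10000610351562], [740.7000122070312, 59.099998474121094]] 0.009140775281377026
0.108 [ 68  28  33  46 821] ((632.1398315429688, -129.90692138671875), (91.27560424804688, 58.55546188354492), 14.458721160888672) [[580.5999755859375, -113.0], [595.2999877929688, -169.6999969482422], [683.5999755859375, -146.89999389648438], [669.0, -90.19999694824219]] 0.11211972935891217
```

View pics/topcrop.png

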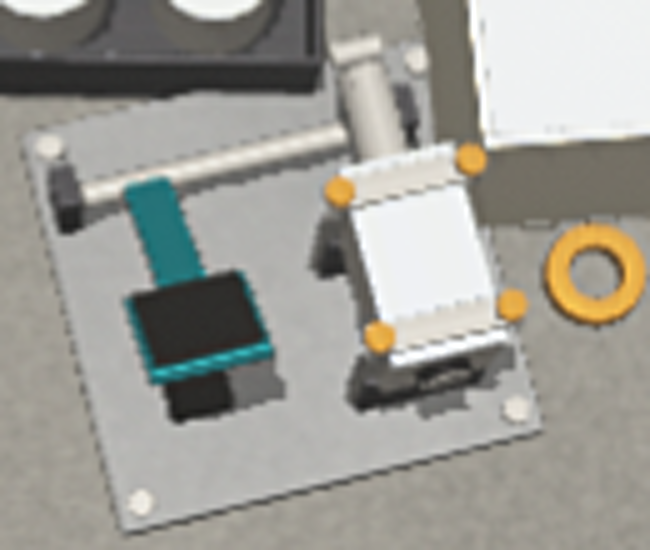

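View pics/scenecrop.png

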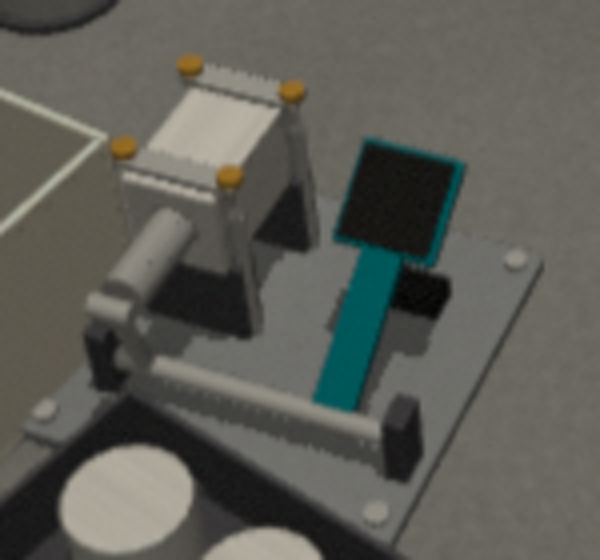

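The crop shows the mouth at crop (445,375), with the black end of the grey rod in the bore. That rod fits the description: it is steel, the short visible one, and it sits in the sampler. The loose grey one at (338,285) is larger. The base-plate corners give O≈(0.587,-0.1395) and a yaw of about 15.3°, and both corners agree within 1 mm.

```bash
cat >> h.py <<'E'
O=np.array([0.587,-0.1395,0]);YAW=15.3
RS=Ro.from_euler('z',YAW,degrees=True)
def s2w(p): return O+RS.apply(np.array(p)/1000)
def w2s(p): return RS.inv().apply(np.array(p)-O)*1000
def go(p_w,yaw,s=None):
    s=s or robot.sense()
    R0=Ro.from_euler('xyz',s["tcp_rot"],degrees=True);R1=Ro.from_euler('xyz',[180,0,yaw],degrees=True)
    print("shift cm",(R0.inv().apply(p_w-s["position"])*100).round(2),"rot",(R0.inv()*R1).as_rotvec().round(4),"target",np.round(p_w,4))
E
python3 - <<'E'
from h import *
cal=robot.get_calibration("top");im=np.load("top0.npz")["im"].copy()
for p in [(-25,-55,10),(-25,150,10),(175,150,10),(0,-25,112.5),(0,25,112.5),(90,25,112.5),(90,-25,112.5),(45.5,100,100),(131,100,30),(-7,0,99.5)]:
    q=proj(cal,s2w(p));cv2.circle(im,tuple(int(round(v)) for v in q),1,(255,0,255),-1)
save("pics/chk.png",cv2.resize(im[100:220,290:430],None,fx=5,fy=5,interpolation=cv2.INTER_CUBIC))
go(s2w([45.5,100,200]),105.3)
E
```

```text
shift cm [-56.27 -40.19   2.25] rot [ 0.    -0.     0.875] target [ 0.6045 -0.031   0.2   ]
```

View pics/chk.png

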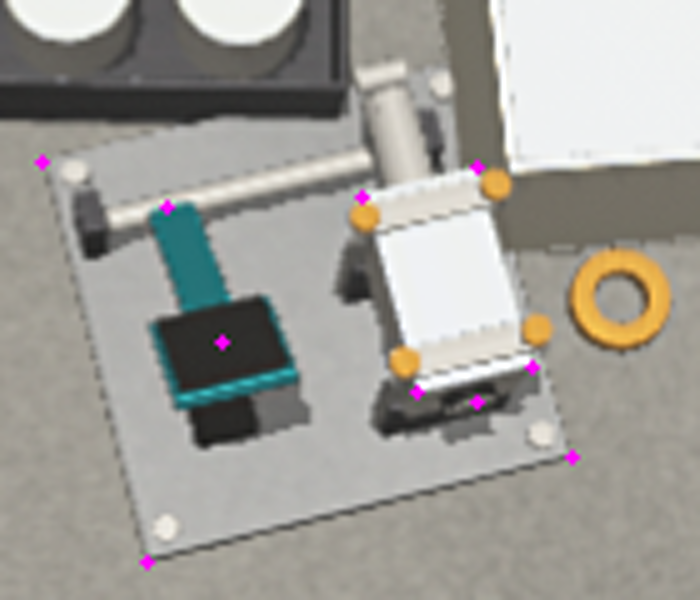

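The projected model points match the picture: base corners, block top, pad centre and rod. Now I'll move over the pad.

Call:
move_arm(
  steps=[
    [[-56.3,-40.2,2.2],[0,0,0.875],255],
    [[-56.3,-40.2,2.2],[0,0,0.875],255],
    [[-56.3,-40.2,2.2],[0,0,0.875],255],
    [[-56.3,-40.2,2.2],[0,0,0.875],255],
    [[-56.3,-40.2,2.2],[0,0,0.875],255],
    [[-56.3,-40.2,2.2],[0,0,0.875],255],
    [[-56.3,-40.2,2.2],[0,0,0.875],255],
    [[-56.3,-40.2,2.2],[0,0,0.875],255],
    [[-56.3,-40.2,2.2],[0,0,0.875],255],
    [[-56.3,-40.2,2.2],[0,0,0.875],255],
    [[-56.3,-40.2,2.2],[0,0,0.875],255],
    [[-56.3,-40.2,2.2],[0,0,0.875],255],
    [[-56.3,-40.2,2.2],[0,0,0.875],255],
    [[-56.3,-40.2,2.2],[0,0,0.875],255],
    [[-56.3,-40.2,2.2],[0,0,0.875],255],
    [[-56.3,-40.2,2.2],[0,0,0.875],255],
    [[-56.3,-40.2,2.2],[0,0,0.875],255],
    [[-56.3,-40.2,2.2],[0,0,0.875],255],
    [[-56.3,-40.2,2.2],[0,0,0.875],255],
    [[-56.3,-40.2,2.2],[0,0,0.875],255],
  ],
)

```text
time_s: 2.27
position: [0.6046, -0.0304, 0.2004]
tcp_rot: [-180.0, -0.0, 105.3]
force: [0.3, 0.8, 0.1]
opening: 0.004
```

Run:
```python
from h import *
s=robot.sense();print(s["position"],s["tcp_rot"],s["force"],s["opening"],s["joint_pos"].round(),w2s(s["position"]))
im,D=robot.grab_frame("wrist");save("pics/w1.png",im);np.savez("w1.npz",im=im,D=D)
cal=robot.get_calibration("wrist");P=cloud(cal,D)
q=proj(cal,s2w([45.5,100,100]));print("pad px",q)
go(s2w([45.5,100,108]),105.3)
th=np.linspace(0,.62,8)
for t in th:
    a=.62-t; x=131-110*np.cos(a)+7*np.sin(a);z=30+7*np.cos(a)+110*np.sin(a); print(round(t,3),round(x,1),round(z,1))
```

```text
[ 0.60458464 -0.03040055  0.20037807] [-1.79988118e+02 -4.01499633e-02  1.05331973e+02] [0.27477543 0.7859945  0.1022263 ] 0.0041376271430003915 [-24.  18.  28.  90.  -9.  74.  21.] [ 45.7498021  100.59257305 200.3780714 ]
pad px [321.61203935 237.13189696]
shift cm [-0.13 -0.04  9.25] rot [ 0.     -0.0009  0.0018] target [ 0.6045 -0.031   0.108 ]
0.0 45.5 99.6
0.089 39.7 91.8
0.177 34.6 83.5
0.266 30.3 74.7
0.354 26.7 65.6
0.443 24.0 56.3
0.531 22.1 46.7
0.62 21.0 37.0
```

View pics/w1.png

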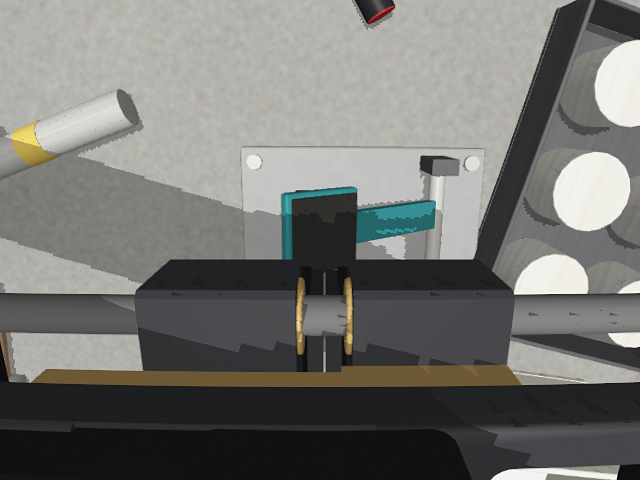

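The wrist view shows the shut fingertips right above the black pad at (322,237), with the jaw axis along the sampler's x. Now I'll press down along the pad's arc.

Call:
move_arm(
  steps=[
    [[0,0,3],[0,0,0],255],
    [[0,0,6],[0,0,0],255],
    [[0,0,8.5],[0,0,0],255],
    [[0,0,9.5],[0,0,0],255],
    [[0,0,10.1],[0,0,0],255],
    [[0,-0.6,10.9],[0,0,0],255],
    [[0,-1.1,11.7],[0,0,0],255],
    [[0,-1.5,12.6],[0,0,0],255],
    [[0,-1.9,13.5],[0,0,0],255],
  ],
)

```text
time_s: 3.07
position: [0.5874, -0.0357, 0.0663]
tcp_rot: [179.8, -0.0, 105.3]
force: [4.6, 1.9, 4.4]
opening: 0.008
```

Call:
move_arm(
  steps=[
    [[0,-0.25,0.9],[0,0,0],255],
    [[0,-0.45,1.8],[0,0,0],255],
    [[0,-0.55,2.4],[0,0,0],255],
    [[0,-0.57,2.8],[0,0,0],255],
    [[0,-0.57,3.0],[0,0,0],255],
    [[0,-0.57,3.1],[0,0,0],255],
    [[0,-0.57,3.1],[0,0,0],255],
  ],
)

```text
time_s: 3.65
position: [0.5814, -0.0377, 0.0363]
tcp_rot: [179.9, -0.1, 105.3]
force: [-7.1, 2.9, 25.2]
opening: 0.004
```

Run:
```python
from h import *
s=robot.sense();print(w2s(s["position"]),s["force"])
for c in ["top","scene"]:
    im,D=robot.grab_frame(c);np.savez(c+"1.npz",im=im,D=D)
    a,b,w,h=(295,105,130,110) if c=="top" else (170,200,150,140)
    save(f"pics/{c}1.png",cv2.resize(im[b:b+h,a:a+w],None,fx=5,fy=4,interpolation=cv2.INTER_CUBIC))
```

```text
[21.49784807 99.67693912 36.34703051] [-7.05489103  2.85791528 25.21249262]
```

View pics/scene1.png

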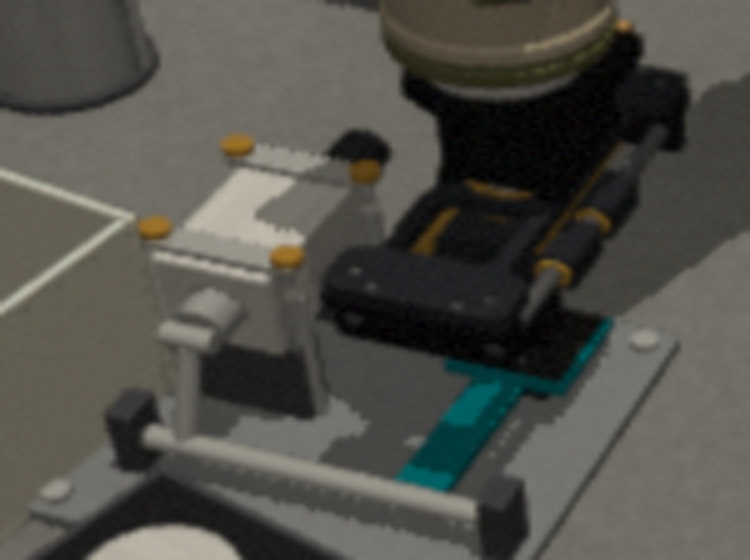

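View pics/top1.png

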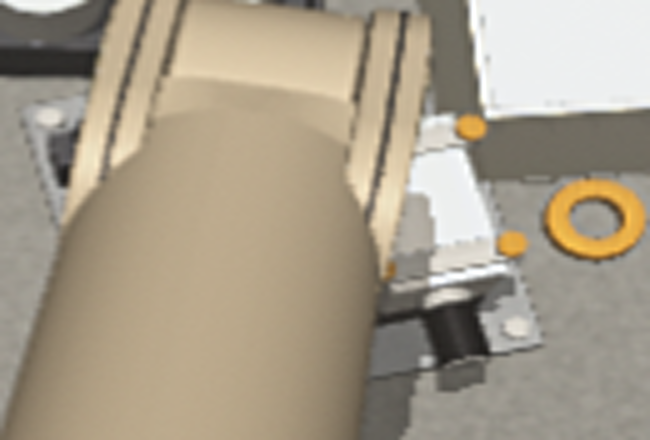

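The force is 25 N with the TCP at z = 36 mm, so the treadle is on its stop. The top crop shows the rod's black end standing out at about (455,330). Now I'll lift back along the arc.

Call:
move_arm(
  steps=[
    [[0,0.1,-1.0],[0,0,0],255],
    [[0,0.3,-2.0],[0,0,0],255],
    [[0,0.6,-3.0],[0,0,0],255],
    [[0,1.0,-4.0],[0,0,0],255],
    [[0,1.5,-5.0],[0,0,0],255],
    [[0,2.1,-6.0],[0,0,0],255],
    [[0,2.5,-7.2],[0,0,0],255],
    [[0,2.5,-9.5],[0,0,0],255],
    [[0,2.5,-12.5],[0,0,0],255],
    [[0,2.5,-14.5],[0,0,0],200],
    [[0,2.5,-14.5],[0,0,0],150],
  ],
)

```text
time_s: 4.67
position: [0.6073, -0.0316, 0.1841]
tcp_rot: [179.7, 0.1, 105.3]
force: [-0.2, 0.3, 0.4]
opening: 0.086
```

Run:
```python
from h import *
s=robot.sense();print(w2s(s["position"]),s["force"],s["opening"])
go(s2w([-27,0,180]),15.3)
```

```text
[ 48.04335473  98.73862947 184.09708835] [-0.15219651  0.2780814   0.40063824] 0.08578751475588368
shift cm [-9.88 -7.5   0.38] rot [ 0.0056 -0.0034  1.5704] target [ 0.561  -0.1466  0.18  ]
```

Call:
move_arm(
  steps=[
    [[-9.9,-7.5,-0.6],[0,0,1.57],90],
    [[-9.9,-7.5,-0.6],[0,0,1.57],90],
    [[-9.9,-7.5,-0.6],[0,0,1.57],90],
    [[-9.9,-7.5,-0.6],[0,0,1.57],90],
    [[-9.9,-7.5,-0.6],[0,0,1.57],90],
    [[-9.9,-7.5,-0.6],[0,0,1.57],90],
    [[-9.9,-7.5,-0.6],[0,0,1.57],90],
    [[-9.9,-7.5,-0.6],[0,0,1.57],90],
    [[-9.9,-7.5,-0.6],[0,0,1.57],90],
    [[-9.9,-7.5,-0.6],[0,0,1.57],90],
    [[-9.9,-7.5,-0.6],[0,0,1.57],90],
    [[-9.9,-7.5,-0.6],[0,0,1.57],90],
    [[-9.9,-7.5,-0.6],[0,0,1.57],90],
    [[-9.9,-7.5,-0.6],[0,0,1.57],90],
    [[-9.9,-7.5,-0.6],[0,0,1.57],90],
    [[-9.9,-7.5,-0.6],[0,0,1.57],90],
  ],
)

```text
time_s: 6.0
position: [0.5588, -0.1464, 0.1853]
tcp_rot: [-180.0, 0.0, 15.5]
force: [-0.0, -0.4, 0.7]
opening: 0.648
```

Run:
```python
from h import *
s=robot.sense();print(w2s(s["position"]),s["tcp_rot"],s["force"],s["opening"],s["joint_pos"].round())
for c in ["wrist","top","scene"]:
    im,D=robot.grab_frame(c);np.savez(c+"2.npz",im=im,D=D)
    cal=robot.get_calibration(c);P=cloud(cal,D)
    S=(P-O)@RS.as_matrix()*1000
    im=im.copy()
    for p in [(0,-25,112.5),(0,25,112.5),(-40,0,99.5),(0,0,99.5)]:
        q=proj(cal,s2w(p));cv2.circle(im,tuple(int(round(v)) for v in q),1,(255,0,255),-1)
    m=(S[...,0]<-3)&(S[...,0]>-60)&(abs(S[...,1])<16)&(S[...,2]>80)&(S[...,2]<104)
    a=S[m]; print(c,len(a))
    if len(a)>10:
        print(np.percentile(a,[1,5,50,95,99],axis=0).round(1))
        t=a[a[:,2]>96]; print(np.polyfit(t[:,0],t[:,1],1) if len(t)>5 else "",t[:,1].mean() if len(t) else "")
    pp=S[(S[...,1]>75)&(S[...,1]<125)&(S[...,0]>10)&(S[...,0]<70)&(S[...,2]>60)&(S[...,2]<130)];print("pad",len(pp),np.median(pp,axis=0) if len(pp) else "")
    save(f"pics/{c}2.png",im)
```

```text
[-29.06672993   0.79782473 185.25974857] [-1.79998979e+02  3.45451785e-02  1.55018615e+01] [-0.03525296 -0.43735004  0.71093312] 0.6480265287395975 [-27.  18.  46.  96. -13.  72. -53.]
wrist 2207
[[-37.3 -10.5  89. ]
 [-35.7  -9.4  91.5]
 [-19.7   1.1  97.7]
 [ -4.6  11.9  99.9]
 [ -3.2  12.7 100.3]]
[-0.00268706  1.20637564] 1.2603831020555536
pad 7723 [ 43.43052627  99.10511488 103.47173098]
top 0
pad 447 [ 41.15563571 100.40899732 102.9647653 ]
scene 86
[[-37.7  -8.7  84.9]
 [-35.9  -5.3  89.9]
 [-26.4   5.6  98.9]
 [-13.4  12.6 101.3]
 [-12.1  14.1 103. ]]
[-0.03368549  2.33865736] 3.1808163623373686
pad 660 [ 49.34077196 101.12907485  99.99786852]
```

View pics/wrist2.png

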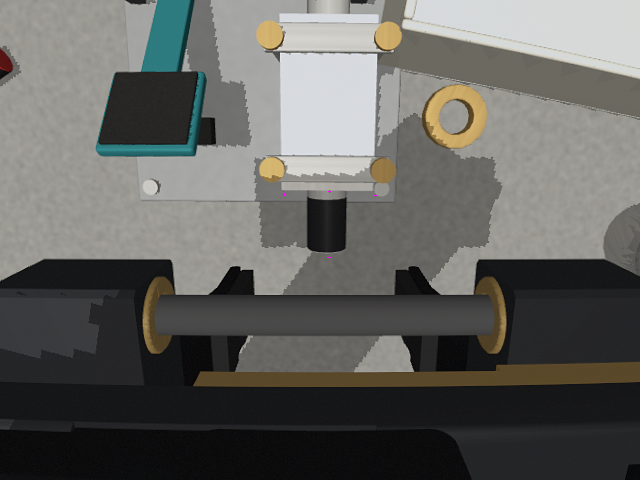

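View pics/scene2.png

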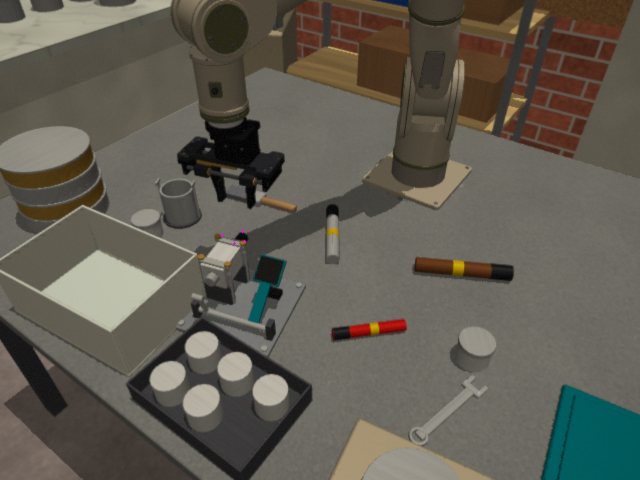

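View pics/top2.png

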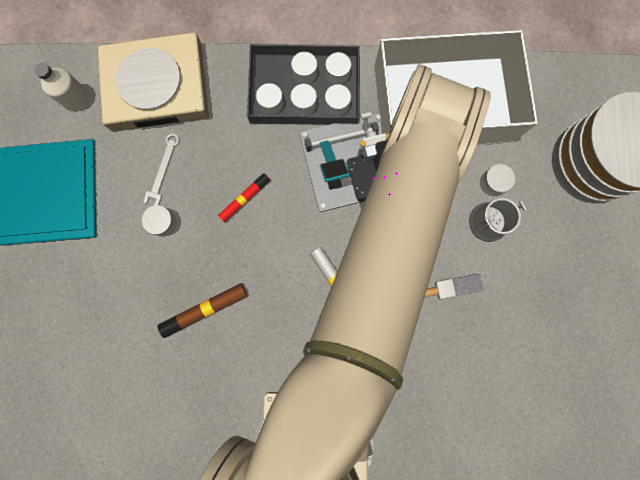

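The wrist view shows the rod's black end at (327,190–250), standing out straight. The treadle pad at (150,110) is back up. I'll measure how far the rod stands out relative to the face in this same camera view.

Run:
```python
from h import *
z=np.load("wrist2.npz");D=z["D"];cal=robot.get_calibration("wrist")
S=(cloud(cal,D)-O)@RS.as_matrix()*1000
t=S[(S[...,2]>108)&(S[...,2]<117)&(abs(S[...,1])<30)&(S[...,0]<95)&(S[...,0]>-20)]
print("top x",np.percentile(t[:,0],[.2,1,2,98,99.5]).round(1),"y",np.percentile(t[:,1],[1,99]).round(1),np.median(t[:,2]))
r=S[(S[...,0]<-3)&(S[...,0]>-60)&(abs(S[...,1]-1)<3)&(S[...,2]>96)&(S[...,2]<103)];print("rod",r[:,0].min(),np.percentile(r[:,0],1),np.median(r[:,2]))
print(S[170:262:6,327].round(1))
```

```text
top x [ 2.6  3.2  4.1 91.5 92.4] y [-23.5  25.6] 112.99436691174745
rod -37.7848843096427 -37.249359942970635 99.29698743333914
[[ 14.1   1.3 119.4]
 [ 10.8   1.3 117.9]
 [  6.8   1.2 111.9]
 [  3.7   1.2 113.2]
 [ -2.    1.1  98.5]
 [ -5.3   1.1  99.4]
 [ -8.8   1.1  99.7]
 [-12.6   1.1  98.5]
 [-15.9   1.  100.3]
 [-19.8   1.   98.9]
 [-23.2   1.   99.7]
 [-26.9   1.   99.9]
 [-30.6   1.   99.7]
 [-34.5   0.9  99. ]
 [-68.3   0.3   0.4]
 [-73.5   0.2   0.5]]
```

Call:
move_arm(
  steps=[
    [[0.2,0,3],[0,0,0],90],
    [[0.3,0,6],[0,0,0],90],
    [[0.3,0,8],[0,0,0],90],
    [[0.3,0,9.5],[0,0,0],90],
    [[0.3,0,10.7],[0,0,0],90],
    [[0.3,0,11.4],[0,0,0],90],
    [[0.3,0,11.7],[0,0,0],90],
    [[0.3,0,11.7],[0,0,0],90],
  ],
)

```text
time_s: 6.82
position: [0.5617, -0.1457, 0.0685]
tcp_rot: [-180.0, 0.0, 15.3]
force: [0.4, -0.2, 0.2]
opening: 0.649
```

The rod stands 40.2 mm out (face at +2.4, end at -37.8), and its axis is at y≈1.0 against the TCP at 0.7. Now I'll close.

Call:
move_arm(
  steps=[
    [[0,0,0],[0,0,0],130],
    [[0,0,0],[0,0,0],150],
    [[0,0,0],[0,0,0],170],
    [[0,0,0],[0,0,0],190],
    [[0,0,0],[0,0,0],220],
    [[0,0,0],[0,0,0],255],
    [[0,0,0],[0,0,0],255],
    [[0,0,0],[0,0,0],255],
  ],
)

```text
time_s: 7.48
position: [0.5619, -0.1463, 0.0688]
tcp_rot: [180.0, -0.0, 15.3]
force: [0.4, -2.6, 2.0]
opening: 0.261
```

Run:
```python
from h import *
s=robot.sense();print(w2s(s["position"]),s["tcp_rot"],RS.inv().apply(s["force"]),s["ft_torque"],s["opening"])
```

```text
[-25.96951222   0.09044441  68.83638893] [ 1.79954868e+02 -3.31234911e-02  1.53146335e+01] [-0.26257999 -2.66313754  1.97652937] [-0.64659712  0.08752653 -0.06334578] 0.2612161504211553
```

The opening matches the 24 mm rod and the side force is only 2.7 N. I'll draw the first 2 cm.

Call:
move_arm(
  steps=[
    [[-0.1,0,0],[0,0,0],255],
    [[-0.25,0,0],[0,0,0],255],
    [[-0.45,0,0],[0,0,0],255],
    [[-0.7,0,0],[0,0,0],255],
    [[-0.95,0,0],[0,0,0],255],
    [[-1.2,0,0],[0,0,0],255],
    [[-1.45,0,0],[0,0,0],255],
    [[-1.7,0,0],[0,0,0],255],
    [[-1.9,0,0],[0,0,0],255],
    [[-2.0,0,0],[0,0,0],255],
    [[-2.0,0,0],[0,0,0],255],
  ],
)

```text
time_s: 8.4
position: [0.5421, -0.1511, 0.0685]
tcp_rot: [-180.0, 0.0, 15.3]
force: [1.9, -4.2, 2.4]
opening: 0.266
```

```bash
cat > m.py <<'E'
from h import *
import sys
s=robot.sense();print(w2s(s["position"]),s["tcp_rot"],RS.inv().apply(s["force"]),s["ft_torque"],s["opening"])
im,D=robot.grab_frame("wrist");cal=robot.get_calibration("wrist");save(f"pics/w_{sys.argv[1]}.png",im)
S=(cloud(cal,D)-O)@RS.as_matrix()*1000
t=S[(S[...,2]>108)&(S[...,2]<117)&(abs(S[...,1])<20)&(S[...,0]<60)&(S[...,0]>-20)]
print("face",np.percentile(t[:,0],[.2,1,2]).round(1) if len(t) else None)
hsv=cv2.cvtColor(im,cv2.COLOR_RGB2HSV)
y=(hsv[...,1]>120)&(abs(hsv[...,0].astype(int)-25)<8)&(abs(S[...,1])<14)&(S[...,2]>85)&(S[...,2]<104)&(S[...,0]<20)&(S[...,0]>-80)
print("band",y.sum(),np.percentile(S[y][:,0],[1,50,99]).round(1) if y.sum() else None)
E
python3 m.py a
```

```text
[-46.32439392   0.68662282  68.54770365] [-1.79989898e+02  5.04104068e-03  1.53286246e+01] [ 0.71682056 -4.57461183  2.42662637] [-0.77623962 -0.34239969 -0.15970507] 0.2659026388986852
face [2.5 2.9 3.3]
band 0 None
```

View pics/w_a.png

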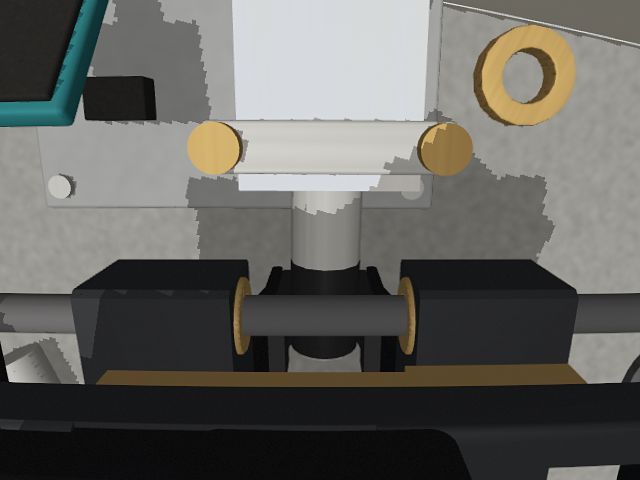

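The rod is following straight: its grey shaft shows at (325,190–265), and the forces are under 5 N. I'll draw the remaining 2.2 cm or so.

Call:
move_arm(
  steps=[
    [[-0.1,0,0],[0,0,0],255],
    [[-0.25,0,0],[0,0,0],255],
    [[-0.45,0,0],[0,0,0],255],
    [[-0.7,0,0],[0,0,0],255],
    [[-0.95,0,0],[0,0,0],255],
    [[-1.2,0,0],[0,0,0],255],
    [[-1.45,0,0],[0,0,0],255],
    [[-1.7,0,0],[0,0,0],255],
    [[-1.9,0,0],[0,0,0],255],
    [[-2.05,0,0],[0,0,0],255],
    [[-2.15,0,0],[0,0,0],255],
    [[-2.15,0,0],[0,0,0],255],
    [[-2.15,0,0],[0,0,0],255],
  ],
)

```text
time_s: 9.53
position: [0.5213, -0.1566, 0.0684]
tcp_rot: [-180.0, 0.0, 15.3]
force: [0.8, -2.9, 0.3]
opening: 0.268
```

```bash
python3 m.py b
```

```text
[-67.92533136   0.86403907  68.36019444] [-1.79974764e+02  4.55324399e-02  1.53449842e+01] [-0.04199734 -3.00703552  0.27955269] [-0.47757606  0.05256518 -0.0681045 ] 0.2675976374953738
face [2.3 2.4 2.6]
band 1900 [-5.9 -1.8  2.3]
```

View pics/w_b.png

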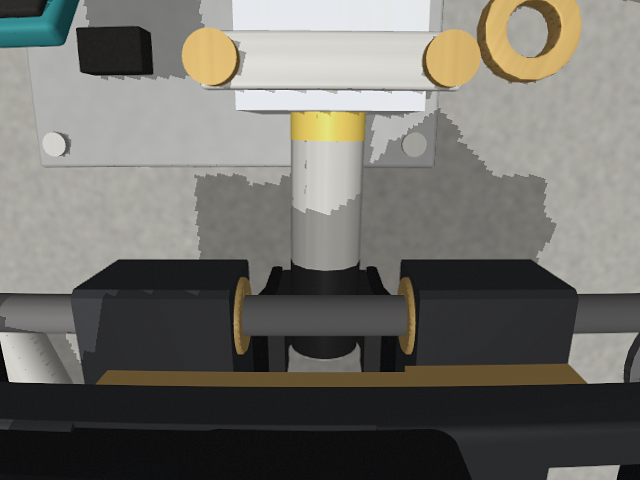

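The yellow band shows at (327,112–141): 8.2 mm of its 16 mm is outside the face, so the face is at mid-band. One last check of the bystanders and treadle, then I'll hand in.

Run:
```python
from h import *
im,D=robot.grab_frame("scene");save("pics/s_end.png",im)
d=cv2.absdiff(im,np.load("scene0.npz")["im"]).max(2)
for n,(u,v,r) in dict(brush=(260,200,35),mould=(180,200,25),tin1=(146,222,15),tin2=(476,349,22),wrench=(450,410,40),treadle=(262,290,12)).items():
    print(n,(d[v-r:v+r,u-r:u+r]>40).mean().round(3))
im,D=robot.grab_frame("top");save("pics/t_end.png",im)
s=robot.sense();print(s["time_s"],s["force"],s["opening"],np.abs(s["dq"]).max())
```

```text
brush 0.652
mould 0.046
tin1 0.0
tin2 0.0
wrench 0.0
treadle 0.0
9.6833 [-1.34430893 -2.91885388  0.69367379] 0.2685289749583571 0.1335162907557142
```

View pics/s_end.png

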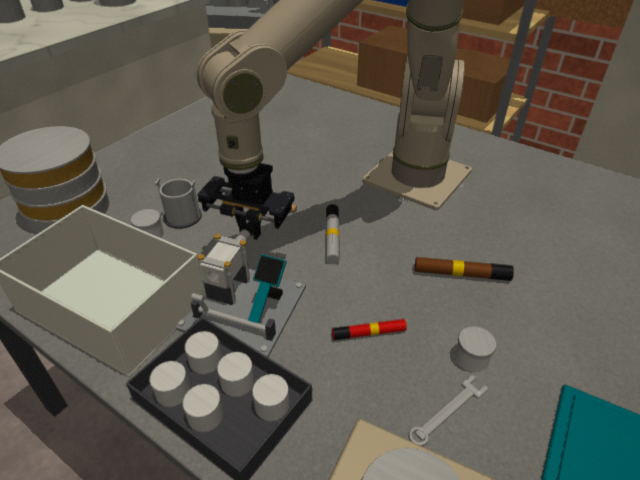

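The scene view shows everything in place and the treadle region unchanged from the start. The brush pixels differ only because the gripper hides it, with the fingers about 6 cm or more above the bench.

```bash
python3 -c "
from cell import robot
print(robot.hand_in()); s=robot.sense(); print(s['time_s'],s['force'],s['opening'])"
```

```text
the job is handed in; nothing more can be done
None
the job is handed in; nothing more can be done
```

I pressed the treadle to its stop, let it back up, and drew the rod to its yellow band. The job is handed in with the rod still gripped there; no verdict was reported.

- **Treadle:** it bottomed out at about 25 N with the fingertips at 36 mm. At the end, the treadle region of the scene picture was identical to the start.
- **Rod:** the press left it 40.2 mm out. I gripped the black end and drew it 42 mm in line with the bore, with 5 N or less showing whenever I checked the force.
- **Final position:** the wrist camera showed 8.2 mm of the 16 mm band outside the block's face, so about 82 mm out. The tool's yaw was within about 0.1° of the measured bore direction. The jaw opening of about 23 mm fits the 24 mm rod, and the arm was nearly still.
- **Bystanders:** the tins and wrench showed no change. The mould showed a small picture difference (about 5% of pixels) that I did not trace, though it looked in place. I judged the collar only by eye, from wrist views on the way. The gripper hid the brush in the last scene view, so I did not see it there. The fingertips stayed about 7 cm above the bench near it.

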